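# Square up a gang of turning blanks against the fence with a straightedge

## Robot

A 7-joint arm with a two-finger parallel gripper is mounted at the origin on the work surface. World frame = base frame: x ahead of the robot, y to its left, z up, the work surface at z = 0. Lengths are in mm, angles in degrees, forces in N, time in s.
With the tool pointing down it reaches from about 375 to 925 mm from the base axis. Payload 3.1 kg.
Tool frame: the origin (TCP) lies at the centre of the arm's flange, where the gripper is bolted on; the fingertips stand 173 mm ahead of it and the grasp point (between the pads) lies ahead of it (manip.tcp_to_grasp is the x of the grasp point in the tool frame, in mm); x points along the fingers, z is the direction in which the jaws open and shut, and the axes are right-handed (so a half turn about x gives the same grasp; the last joint's range is limited). The gripper opens to 85 mm and grips with 20 to 120 N. Pads are 22 mm wide; open, the fingers measure 114 mm over their backs; the gripper's body (76 mm by 85 mm) begins 54 mm behind the grasp point. The pads swing forward as they close: fully open they stand 13 mm farther back than shut.
Start: joints at [-82.609, 21.939, 2.515, 91.553, -1.026, 66.532, -2.859], TCP at [146.14, 633.364, 404.669] pointing down, gripper open.
Joint ranges: [-149.38, 149.38], [-23.57, 123.04], [-84.95, 90], [0, 143.3], [-89.99, 269.99], [3.08, 112.72], [-163.45, 163.45]. Speed limits (degrees/s): [159.86, 159.86, 180, 180, 180, 180, 180].

## Interface

Orientations are given as a 3x3 rotation matrix whose columns are the frame's x, y, z axes.
In Python, from bench import manip gives the robot as it stands.
- The arm moves only by the shell command python3 -m pendant 'ROWS' [OPENING] [FORCE]. ROWS is JSON, a list of rows, each a list of 6 numbers: the shift along the world's x, y, z as a fraction of full scale, then the turn, a rotation vector about the world's x, y, z as a fraction of full scale. In form: [[tx, ty, tz, ax, ay, az], ...]. A call has exactly 5 rows; each row shifts and turns the pose as measured when the row begins; what a row does not reach is not made up. Full scale, the value 1, is 200 mm for a shift and 0.5 rad for a turn. A row lasts 1/10 s, in which the tool goes at most 50 mm and 8.59 degrees, less where a joint would pass 70% of its speed; a pose out of reach is approached as far as the arm can. A call with a number of a shift or a turn outside -1 to 1 is refused whole. A call with a gripper value outside its range is refused whole. OPENING is the closure, from -1 (fully open) to 1 (shut), set as the call begins (- or left out, the last holds). The fingers move at their own pace and stop on an object; FORCE is the grip in N (left out, the last holds). Time passes only in rows, so rows that do not move let the fingers close, or fill a call up. It gives the time, the measured TCP pose, the force and the opening at its end, in the units of the state.
- manip.read_state(): the state, without advancing time (a new reading comes with each control period).
- manip.capture(name): name is "scene" or "top" or "wrist"; returns (picture, depth): 480x640x3 uint8, red, green, blue; 480x640 float32, mm along the optical axis (not along the pixel's ray), 0 where there is no reading.
- manip.camera_info(name): a dict with "fx", "fy", "cx", "cy" (pixels), "rvec" (rotation vector, rad) and "tvec" (3), from world to camera coordinates, as OpenCV has them. Camera axes: x right, y down, z forward; pixel columns grow to the right and rows downward; lengths in mm; the calibration is good to about 2 mm. A picture is of the moment at which its call begins: read the wrist's pose just before it. camera_info takes no time and is no camera call; for the wrist camera it gives the pose at the moment of the call.
- manip.finish_job(): hands the job in, once; it reports no verdict.
The state is a dict: "time": time; "joints": joint angles; "qvel": joint speeds; "joint_torque": joint torques, N m; "tcp_pos": TCP position; "orientation": TCP orientation; "contact_force": force on the tool from outside, world axes, zero at the start; "moment": the same for the moment, N m; "gripper_width": finger opening in mm.
Only numpy, scipy, OpenCV 4.12 (cv2) and the standard library are available. Lean on these libraries where they do the work, as an engineer would, in place of code of your own. Each camera call takes 0.05 s, during which the arm holds its last target.

## Task

The five sawn blanks on the marking-out board must have their ends in one straight line so that they can be marked across together: take the straightedge by its hand grip, set it on the board in front of the row and slide the whole row with its edge (not with the fingers) until all five stand square with their far ends tight against the fence. Lean on the row with about 12 N for a second to be sure that it is home, never with more than 15 N on the fence, which would be sprung out of true. Then lay the straightedge flat on the bench, off the board, and leave the blanks lined up and everything else where it lies.

Things in the scene. Friction and masses are not known exactly. Their poses are not given: they have to be found in the camera images.
- board: flat varnished plywood marking-out board screwed to the bench, 230 (x) x 360 (y) x 12 mm thick; origin at the centre of its underside on the bench; its x points from its open front edge (robot side) towards the fence, y along the fence, z up. Its top is 12 mm above the bench.
- fence: dark hardwood fence fixed along the far side of the board, 20 mm thick, 360 mm long, its top 24 mm above the board's top; origin at the middle of the foot of its near (working) face, on the board's top surface, 85 mm ahead of the board's origin; x points away from the robot into the fence, square to the face, y along the fence, z up. Rigid; 1 to 3 N of a push on the row are lost to friction before the fence.
- rule: the straightedge: aluminium bar 50 (x) x 240 (y) x 10 mm with graduation marks, lying flat; along its middle an upright wooden hand grip 14 mm thick (x), 150 mm long, top 65 mm above the underside. 320 g. Origin at the centre of the underside, z up; both long edges are working edges, 25 mm from the origin. It lies on the bench left or right of the board, pointing roughly ahead of the robot.
- blank1: one of five alike sawn hardwood blanks, 80 mm long (x) x 25 x 25 mm, about 36 g, lying loose on the board with its length roughly square to the fence; origin at the centre of its underside, x along its length (towards the fence), z up. Centres about 36 mm apart along the fence, in no particular order of number.
- blank2: one of five alike sawn hardwood blanks, 80 mm long (x) x 25 x 25 mm, about 36 g, lying loose on the board with its length roughly square to the fence; origin at the centre of its underside, x along its length (towards the fence), z up. Centres about 36 mm apart along the fence, in no particular order of number.
- blank3: one of five alike sawn hardwood blanks, 80 mm long (x) x 25 x 25 mm, about 36 g, lying loose on the board with its length roughly square to the fence; origin at the centre of its underside, x along its length (towards the fence), z up. Centres about 36 mm apart along the fence, in no particular order of number.
- blank4: one of five alike sawn hardwood blanks, 80 mm long (x) x 25 x 25 mm, about 36 g, lying loose on the board with its length roughly square to the fence; origin at the centre of its underside, x along its length (towards the fence), z up. Centres about 36 mm apart along the fence, in no particular order of number.
- blank5: one of five alike sawn hardwood blanks, 80 mm long (x) x 25 x 25 mm, about 36 g, lying loose on the board with its length roughly square to the fence; origin at the centre of its underside, x along its length (towards the fence), z up. Centres about 36 mm apart along the fence, in no particular order of number.
- batten: bystander: plain wooden batten 44 x 240 x 18 mm without a hand grip, lying on the other side of the board from the straightedge; origin at the centre of its underside, y along its length
- offcut: bystander: short offcut of the same wood, 30 x 25 x 25 mm, on the board beside the right-hand end of the row, about 156 mm from the board's centre line, not part of the row; origin at the centre of its underside
- pencil: bystander: flat carpenter's pencil, 145 x 14 x 8 mm, on the board beside the left-hand end of the row, about 158 mm from the board's centre line; origin under the middle of its length
- gouge: bystander: turning gouge with wooden handle, about 400 mm long, 31 mm thick, lying across beyond the fence; origin near its middle, on the bench
- centre: bystander: steel lathe drive centre standing on its head, 28 mm wide, 90 mm tall; origin at its foot
- tin: bystander: round flat wax tin, 76 mm wide, 42 mm tall; origin at the centre of its underside
- mallet: bystander: turned wooden mallet standing on its head, 86 mm wide, 226 mm tall; origin at its foot
- caliper: bystander: steel outside caliper lying flat on the bench, 170 x 110 x 8 mm; origin near its middle
Things that resemble listed ones, but are neither listed nor needed, are in the scene too. What is shaped like the blank5 but yellow is not meant. Leave any blue look-alike of the blank2 alone.

How it is judged (in metres and radians):
On the way, in this order (a step that is already met when the one before it is completed fails the run):
1. the straightedge is held in front of the row on the board, about parallel to the fence (contact force between the fingers and rule above 1 N and x of rule in the frame of fence between -0.24 and -0.11 m and y of rule in the frame of fence between -0.05 and 0.05 m and z of rule in the frame of fence below 0.015 m and angle between the x axis of rule and the x axis of fence, either way round below 0.15 rad), for 0.1 s.
2. all five blanks are up to the fence (within 2 mm, square within 2 degrees) and the straightedge leans on the row with more than 8 N, for half a second (x of blank1 in the frame of fence between -0.042 and -0.037 m and angle between the x axis of each of blank1, blank2, blank3, blank4, blank5 and the x axis of fence, either way round below 0.035 rad and z of each of blank1, blank2, blank3, blank4, blank5 in the frame of fence below 0.004 m and angle between each of blank1, blank2, blank3, blank4, blank5's own z axis and vertical below 0.06 rad and x of blank2 in the frame of fence between -0.042 and -0.037 m and x of blank3 in the frame of fence between -0.042 and -0.037 m and x of blank4 in the frame of fence between -0.042 and -0.037 m and x of blank5 in the frame of fence between -0.042 and -0.037 m and contact force between fence and anything else above 8 N and (contact force between rule and blank1 above 1 N or contact force between rule and blank2 above 1 N or contact force between rule and blank3 above 1 N or contact force between rule and blank4 above 1 N or contact force between rule and blank5 above 1 N) and contact force between the fingers and rule above 1 N), for 0.5 s.
At the end, for the whole second after the job is handed in: All five blanks lie flat on the board, each with its far end within 2 mm of the fence's face and square to it within 2 degrees, at rest; the straightedge lies flat and still on the bench itself (its underside within 4 mm of the bench top), off the board, let go (x of blank1 in the frame of fence between -0.042 and -0.037 m and angle between the x axis of each of blank1, blank2, blank3, blank4, blank5 and the x axis of fence, either way round below 0.035 rad and z of each of blank1, blank2, blank3, blank4, blank5 in the frame of fence below 0.004 m and angle between each of blank1, blank2, blank3, blank4, blank5, rule's own z axis and vertical below 0.06 rad and x of blank2 in the frame of fence between -0.042 and -0.037 m and x of blank3 in the frame of fence between -0.042 and -0.037 m and x of blank4 in the frame of fence between -0.042 and -0.037 m and x of blank5 in the frame of fence between -0.042 and -0.037 m and linear speed of each of blank1, blank2, blank3, blank4, blank5, rule below 0.01 m/s and height (world z) of rule below 0.004 m and angular speed of rule below 0.1 rad/s); the robot touches nothing.
It fails at once if the fence is pressed with more than 15 N (contact force between fence and anything else above 15 N).
It fails at once if a blank is touched by the robot itself with more than 1 N (contact force between any of the arm, the fingers and blank1 above 1 N or contact force between any of the arm, the fingers and blank2 above 1 N or contact force between any of the arm, the fingers and blank3 above 1 N or contact force between any of the arm, the fingers and blank4 above 1 N or contact force between any of the arm, the fingers and blank5 above 1 N).
It fails at once if a bystander (batten, offcut, pencil, gouge, drive centre, tin, mallet, caliper) is moved by more than 10 mm (distance of any of batten, offcut, pencil, gouge, centre, tin, mallet, caliper from where it was at the start of the episode above 0.01 m).
It also fails if it takes over 72 s, if anything falls off the work surface, if the arm or the gripper's body presses on something with over 40 N, if the wrist force passes 120 N, or if a joint passes its speed limit or range.

## Working session

There is one attempt and no reset: what is moved stays moved. The work goes in short steps, Python scripts to look and compute and a shell command to move; the robot and the scene stay as the last step left them, time stands still between calls to the robot, and variables do not carry over. Pictures are saved under pics/ and viewed, and the job is handed in when it is done.

```bash
ls; mkdir -p pics
cat > h.py <<'E'
import numpy as np, cv2
from bench import manip
def cam(name):
    ci=manip.camera_info(name)
    K=np.array([[ci['fx'],0,ci['cx']],[0,ci['fy'],ci['cy']],[0,0,1.]])
    R=cv2.Rodrigues(np.array(ci['rvec'],float))[0]; t=np.array(ci['tvec'],float).ravel()
    return K,R,t
def toplane(c,uv,z):
    K,R,t=c
    uv=np.atleast_2d(np.asarray(uv,float)); p=np.c_[uv,np.ones(len(uv))]
    d=(R.T@np.linalg.inv(K)@p.T).T; o=-R.T@t
    s=(z-o[2])/d[:,2]
    return o+s[:,None]*d
def proj(c,P):
    K,R,t=c
    q=(K@(R@np.atleast_2d(P).T+t[:,None])).T
    return q[:,:2]/q[:,2:]
def pts(c,depth):
    K,R,t=c
    v,u=np.mgrid[0:480,0:640]
    x=(u-K[0,2])/K[0,0]*depth; y=(v-K[1,2])/K[1,1]*depth
    P=np.stack([x,y,depth],-1)-t
    return P@R
E
python3 - <<'E'
from h import *
s=manip.read_state(); print({k:np.round(v,2).tolist() for k,v in s.items()}, manip.tcp_to_grasp)
for n in ('scene','top'):
    im,d=manip.capture(n); cv2.imwrite(f'pics/{n}0.png',im[:,:,::-1]); np.savez(f'{n}0.npz',im=im,d=d)
    c=cam(n); print(n,-c[1].T@c[2], c[1][2], c[0][0,0])
E
```

```text
pics
{'time': 0.0, 'joints': [-82.61, 21.99, 2.51, 91.65, -1.02, 66.53, -2.86], 'qvel': [-0.09, -0.02, -0.07, -0.01, 0.02, 0.02, 0.02], 'joint_torque': [-0.0, -43.35, 1.02, -24.95, 0.01, 0.01, -0.0], 'tcp_pos': [146.06, 632.86, 403.25], 'orientation': [[-0.0, -0.97, 0.22], [-0.0, 0.22, 0.97], [-1.0, -0.0, -0.0]], 'contact_force': [-0.74, 0.24, 0.27], 'moment': [-0.05, 0.02, -0.06], 'gripper_width': 85.33} 154.70000000000002
scene [1602.78770478 -417.8697836   875.78654045] [-0.75548289  0.29239261 -0.58630381] 614.883369284738
top [ 370.15085272  -12.84835038 1317.51588448] [ 0.13446471 -0.01680541 -0.99077587] 550.6708730547051
```

View pics/top0.png

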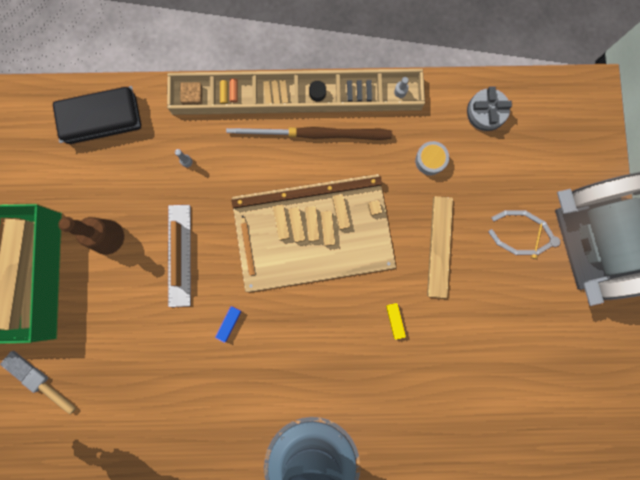

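View pics/scene0.png

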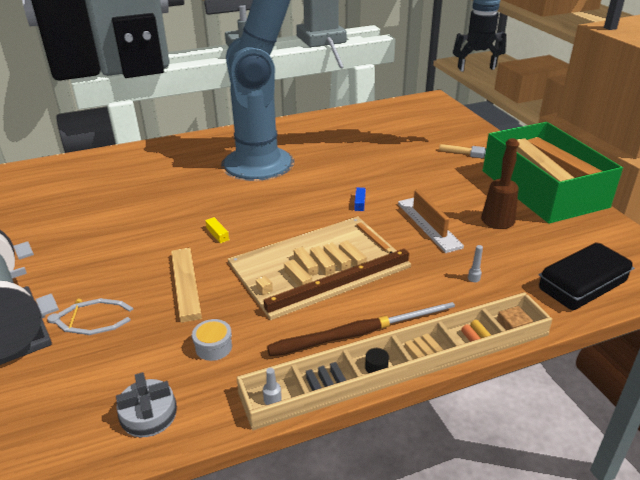

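The top view shows the straightedge with its brown grip at (179,255), left of the board. The plain batten is at (441,247) and has no grip. Five blanks stand on the board at about (282..341, 210..230), with the pencil at (248,247) and the offcut at (376,207). The blue (229,324) and yellow (397,322) look-alikes lie on the bench and stay there. Next come an enlarged crop and measurements.

Run:
```python
from h import *
z=np.load('top0.npz'); im,d=z['im'],z['d']; c=cam('top')
crop=im[170:310,150:460]; cv2.imwrite('pics/topcrop.png',cv2.resize(crop[:,:,::-1],None,fx=2.58,fy=2.58,interpolation=cv2.INTER_CUBIC))
P=pts(c,d); Z=P[:,:,2]
for uv in [(179,215),(171,255),(175,255),(179,285),(320,270),(260,255),(300,190),(441,247),(330,140),(229,324),(200,255),(313,215)]:
    print(uv,P[uv[1],uv[0]].round(1), im[uv[1],uv[0]])
```

```text
(179, 215) [588.5 304.7   9.9] [217 216 217]
(171, 255) [487.6 308.4  65. ] [179 128  84]
(175, 255) [487.4 299.5  64.6] [151 105  62]
(179, 285) [420.4 296.2  37.2] [90 68 50]
(320, 270) [449.3 -30.   11.8] [219 189 135]
(260, 255) [488.  111.6  11.7] [222 193 140]
(300, 190) [637.7  13.3  38.8] [111  73  48]
(441, 247) [ 497.1 -318.8   18.7] [209 171 115]
(330, 140) [771.4 -62.4  -4.3] [107  76  47]
(229, 324) [328.5 183.6  21.4] [ 51 108 217]
(200, 255) [ 4.922e+02  2.560e+02 -3.000e-01] [173 120  69]
(313, 215) [577.6 -16.2  36.3] [229 195 130]
```

View pics/topcrop.png

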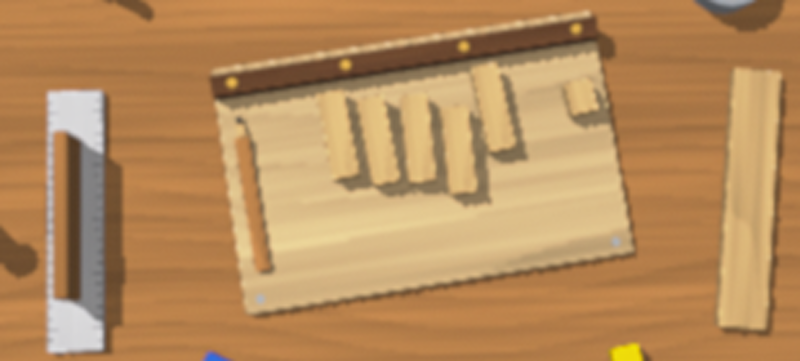

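```bash
cat > meas.py <<'E'
from h import *
def rect(xy):
    r=cv2.minAreaRect(xy.astype(np.float32)); (cx,cy),(w,h),a=r
    if w<h: w,h,a=h,w,a+90
    a=(a+90)%180-90
    return np.round([cx,cy,w,h,a],1)
def comps(mask,c,z,amin=20):
    n,l,st,_=cv2.connectedComponentsWithStats(mask.astype(np.uint8))
    out=[]
    for i in range(1,n):
        if st[i,4]<amin: continue
        v,u=np.where(l==i); 
        ct,_=cv2.findContours((l==i).astype(np.uint8),cv2.RETR_EXTERNAL,cv2.CHAIN_APPROX_NONE)
        uv=ct[0][:,0,:]; 
        xy=toplane(c,np.c_[u,v],z)[:,:2]
        out.append((np.round([u.mean(),v.mean(),len(u)],1),rect(xy)))
    return out
E
python3 - <<'E'
from meas import *
z=np.load('top0.npz'); im,d=z['im'],z['d']; c=cam('top'); P=pts(c,d); Z=P[:,:,2]
X,Y=P[:,:,0],P[:,:,1]
reg=(X>380)&(X<680)&(abs(Y)<230)
print('board+');[print(*o) for o in comps(reg&(Z>6)&(d>0),c,12,500)]
sat=cv2.cvtColor(im,cv2.COLOR_RGB2HSV)
bright=im[:,:,0]>150
print('tops');[print(*o) for o in comps(reg&(Z>29)&bright,c,37,15)]
print('fence');[print(*o) for o in comps(reg&(Z>29)&(im[:,:,0]<150),c,36,60)]
reg2=(Y>230)&(Y<380)&(X>350)&(X<650)
print('rule');[print(*o) for o in comps(reg2&(Z>4)&(Z<16),c,10,50)]
[print(*o) for o in comps(reg2&(Z>4),c,10,50)]
print('grip');[print(*o) for o in comps(reg2&(Z>50),c,65,20)]
print('white',[list(map(list,o)) for o in comps(reg2&(im.min(2)>150),c,10,50)])
E
```

```text
board+
[  312.8   231.9 14239. ] [542.5 -15.8 366.3 232.1 -82.3]
tops
[283.5 194.5  16. ] [628.   52.5   7.3   7.1  -0.8]
[340.9 210.8 363. ] [586.3 -82.3  80.5  25.6  10.9]
[239.4 201.6  15. ] [ 6.133e+02  1.564e+02  7.300e+00  7.100e+00 -2.000e-01]
[374.9 206.8 142. ] [ 594.2 -162.7   30.8   25.9   11.4]
[280.9 221.4 362. ] [563.9  59.6  81.1  24.8  10.3]
[296.4 223.6 357. ] [557.9  23.2  80.6  24.5  10.3]
[311.9 222.8 358. ] [559.1 -13.3  80.8  24.9   4.7]
[327.7 227.2 364. ] [547.8 -49.9  80.6  25.2   4.8]
fence
[ 306.4  191.5 1149. ] [634.1  -2.9 359.4  20.7 -82.1]
rule
[ 180.9  256.2 1461. ] [495.8 301.3 247.2  61.5   0.8]
[ 179.3  255.2 2187. ] [495.8 301.3 247.2  61.5   0.8]
grip
[174.1 252.5 466. ] [493.8 300.5 148.7  15.9   0.8]
white [[[np.float64(177.3), np.float64(254.1), np.float64(913.0)], [np.float64(493.1), np.float64(305.1), np.float64(240.8), np.float64(50.2), np.float64(0.5)]]]
```

The fence face is near (625,-4) with its normal at about 7.9°. The rule is at about (494,301..305) with yaw about 0.6°. Its 241 x 50 outline and 149 x 16 grip match the sizes given, and the grip marks it as the straightedge rather than the batten. I'm moving above it.

```bash
python3 -m pendant '[[0.17,-0.165,0,0,0,0.12],[0.17,-0.165,0,0,0,0.12],[0.17,-0.165,0,0,0,0.12],[0.17,-0.165,0,0,0,0.11],[0.17,-0.165,0,0,0,0]]' -1; python3 -m pendant '[[0.17,-0.165,0,0,0,0],[0.17,-0.165,0,0,0,0],[0.17,-0.165,0,0,0,0],[0.17,-0.165,0,0,0,0],[0.0,0.0,0,0,0,0]]' -1
```

```text
time: 0.6
tcp_pos: [308.9, 467.4, 399.5]
orientation: [[-0.007, -0.999, -0.04], [-0.005, -0.04, 0.999], [-1.0, 0.008, -0.004]]
contact_force: [1.7, 0.1, 0.2]
gripper_width: 85.2
time: 1.1
tcp_pos: [454.3, 320.0, 397.7]
orientation: [[-0.006, -1.0, -0.027], [-0.011, -0.027, 1.0], [-1.0, 0.007, -0.01]]
contact_force: [0.1, -0.8, 0.2]
gripper_width: 85.1
```

```bash
cat > wr.py <<'E'
import sys
from meas import *
n=sys.argv[1]; c=cam('wrist'); s=manip.read_state(); im,d=manip.capture('wrist')
cv2.imwrite(f'pics/{n}.png',im[:,:,::-1]); np.savez(f'{n}.npz',im=im,d=d,K=c[0],R=c[1],t=c[2])
print(s['time'],np.round(s['tcp_pos'],1), (-c[1].T@c[2]).round(1))
E
python3 wr.py w1
python3 - <<'E'
from meas import *
z=np.load('w1.npz'); im,d=z['im'],z['d']; c=(z['K'],z['R'],z['t']); P=pts(c,d); Z=P[:,:,2]
X,Y=P[:,:,0],P[:,:,1]
ok=(Y>230)&(Y<380)&(X>350)&(X<650)&(d>0)
print('grip');[print(*o) for o in comps(ok&(Z>60)&(Z<75),c,65,200)]
print('rule');[print(*o) for o in comps(ok&(im.min(2)>150),c,10,200)]
E
```

```text
1.1 [454.3 320.  397.7] [388.9 319.4 368.6]
grip
[ 305.6  256.  3213. ] [490.1 307.2 149.2  13.9   0.7]
rule
[ 316.6  224.6 7620. ] [491.4 307.7 240.8  50.2   0.6]
```

View pics/w1.png

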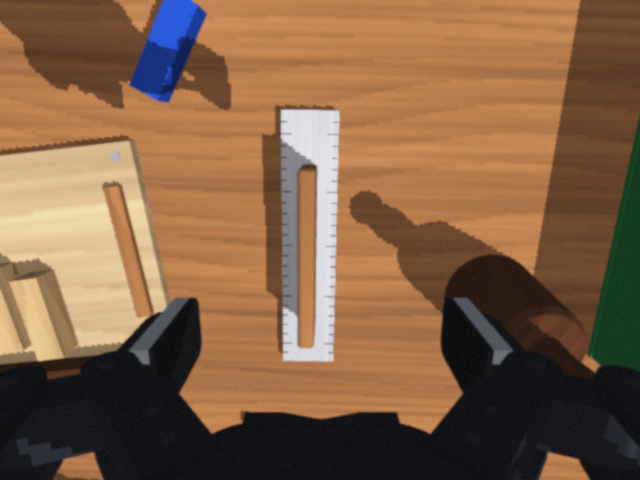

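The wrist view confirms it: the graduated bar runs from (282,108) to (333,360) with its grip at (307,255). That gives a grip centre of (490.4,307.4) and yaw 0.65°, with sizes 241 x 50 and 149 x 14. I'm descending over the grip.

```bash
python3 -m pendant '[[0.09,-0.03,-0.1,0.022,-0.012,-0.031],[0.09,-0.033,-0.15,0,0,0],[0,0,-0.2,0,0,0],[0,0,-0.2,0,0,0],[0,0,-0.1,0,0,0]]' -1; python3 wr.py w2;  python3 - <<'E'
from meas import *
z=np.load('w2.npz'); im,d=z['im'],z['d']; c=(z['K'],z['R'],z['t']); P=pts(c,d); Z=P[:,:,2]
X,Y=P[:,:,0],P[:,:,1]
ok=(Y>230)&(Y<380)&(X>350)&(X<650)&(d>0)
print('grip');[print(*o) for o in comps(ok&(Z>60)&(Z<75),c,65,200)]
E
```

```text
time: 1.65
tcp_pos: [486.8, 316.0, 246.7]
orientation: [[0.003, -1.0, -0.021], [0.014, -0.021, 1.0], [-1.0, -0.003, 0.014]]
contact_force: [-0.6, -0.3, -0.2]
gripper_width: 85.2
1.65 [486.8 316.  246.7] [421.7 316.5 217. ]
grip
[  288.8   257.3 10600. ] [481.  307.1 129.8  13.8   0.7]
```

```bash
python3 -m pendant '[[0.018,-0.043,0,-0.02,0.004,-0.01],[0,0,-0.05,0,0,0],[0,0,-0.1,0,0,0],[0,0,-0.05,0,0,0],[0,0,0,0,0,0]]' -1
```

```text
time: 2.2
tcp_pos: [488.7, 310.3, 205.1]
orientation: [[-0.001, -1.0, -0.021], [0.005, -0.021, 1.0], [-1.0, 0.001, 0.005]]
contact_force: [-0.0, -0.2, 0.7]
gripper_width: 85.3
```

```bash
python3 -m pendant '[[0.008,-0.025,-0.015,-0.008,0,0],[0,-0.004,-0.015,0,0,0],[0,0,0,0,0,0],[0,0,0,0,0,0],[0,0,0,0,0,0]]' -1
```

```text
time: 2.7
tcp_pos: [492.1, 305.0, 202.2]
orientation: [[0.004, -1.0, -0.021], [0.004, -0.021, 1.0], [-1.0, -0.004, 0.004]]
contact_force: [-0.3, -0.2, 0.2]
gripper_width: 85.8
```

```bash
python3 -m pendant '[[0.0,0.008,0,0,0,0],[0,0,0,0,0,0],[0,0,0,0,0,0],[0,0,0,0,0,0],[0,0,0,0,0,0]]' 1 100; python3 -m pendant '[[0.0,0.0,0,0,0,0],[0,0,0,0,0,0],[0,0,0,0,0,0],[0,0,0,0,0,0],[0,0,0,0,0,0]]' 1 100;python3 -c "
from bench import manip; s=manip.read_state(); print(s['contact_force'],s['moment'])"
```

```text
time: 3.2
tcp_pos: [492.3, 307.0, 203.1]
orientation: [[0.005, -1.0, -0.021], [0.005, -0.021, 1.0], [-1.0, -0.005, 0.005]]
contact_force: [-6.1, -2.5, 6.0]
gripper_width: 12.9
time: 3.7
tcp_pos: [492.5, 307.1, 203.1]
orientation: [[0.005, -1.0, -0.021], [0.005, -0.021, 1.0], [-1.0, -0.005, 0.005]]
contact_force: [0.1, -0.1, 0.7]
gripper_width: 13.0
[ 0.14309304 -0.14323724  0.72395835] [-0.0900711  -0.02111473  0.01398387]
```

The rule is gripped (13 mm). I'm lifting it.

```bash
python3 -m pendant '[[0,0,0.1,0,0,0],[0,0,0.15,0,0,0],[0,0,0.15,0,0,0],[0,0,0.1,0,0,0],[0,0,0,0,0,0]]' 1 100;python3 -c "
from bench import manip; s=manip.read_state(); print(s['contact_force'],s['moment'],s['joints'])"; python3 wr.py w3
```

```text
time: 4.2
tcp_pos: [488.2, 304.5, 299.7]
orientation: [[-0.007, -1.0, -0.022], [-0.004, -0.022, 1.0], [-1.0, 0.007, -0.004]]
contact_force: [0.4, -0.4, -2.7]
gripper_width: 13.0
[ 0.43315733 -0.41629991 -2.74771209] [ 0.02616721 -0.09627861 -0.00573021] [-47.96363602  21.07856454  14.18828468 107.53384597  -6.42292278
  52.5993934   60.50490947]
4.2 [488.2 304.5 299.7] [422.8 304.5 270.6]
```

View pics/w3.png

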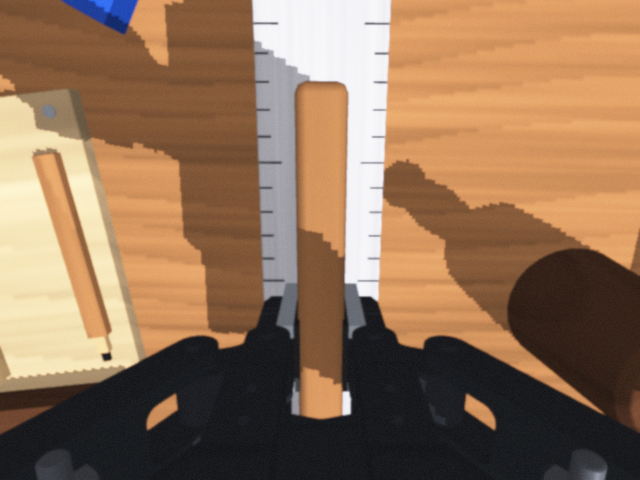

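The rule is held level, with the grip at (320,250) between the pads and the mallet well to the right. I'm carrying it over in front of the row while turning it.

```bash
python3 -m pendant '[[-0.01,-0.17,0,0,0,-0.29],[-0.01,-0.17,0,0,0,-0.29],[-0.01,-0.17,0,0,0,-0.29],[-0.01,-0.17,0,0,0,-0.29],[-0.01,-0.17,0,0,0,-0.29]]' 1 100;python3 -m pendant '[[-0.01,-0.17,0,0,0,-0.29],[-0.01,-0.17,0,0,0,-0.29],[-0.01,-0.17,0,0,0,-0.29],[-0.01,-0.17,0,0,0,-0.29],[0,0,0,0,0,-0.29]]' 1 100
```

```text
time: 4.75
tcp_pos: [470.7, 135.6, 288.7]
orientation: [[-0.021, -0.754, 0.656], [0.001, 0.656, 0.755], [-1.0, 0.017, -0.013]]
contact_force: [0.7, -0.3, -3.0]
gripper_width: 12.9
time: 5.25
tcp_pos: [454.4, -12.0, 279.3]
orientation: [[-0.033, -0.095, 0.995], [0.011, 0.995, 0.096], [-0.999, 0.014, -0.032]]
contact_force: [-0.4, -0.1, -3.4]
gripper_width: 12.9
```

```bash
python3 -m pendant '[[0.03,-0.07,0,-0.022,-0.066,0.084],[0,0,0,0,0,0],[0,0,0,0,0,0],[0,0,0,0,0,0],[0,0,0,0,0,0]]' 1 100; python3 wr.py w4
python3 - <<'E'
from meas import *
im,d=manip.capture('top');c=cam('top');cv2.imwrite('pics/top4.png',cv2.resize(im[150:330,180:480,::-1],None,fx=2.6,fy=2.6)); np.savez('top4.npz',im=im,d=d)
E
```

```text
time: 5.75
tcp_pos: [455.3, -27.1, 272.7]
orientation: [[-0.014, -0.132, 0.991], [-0.004, 0.991, 0.132], [-1.0, -0.002, -0.014]]
contact_force: [-0.5, 1.3, -3.9]
gripper_width: 12.8
5.75 [455.3 -27.1 272.7] [446.7  39.4 243. ]
```

View pics/w4.png

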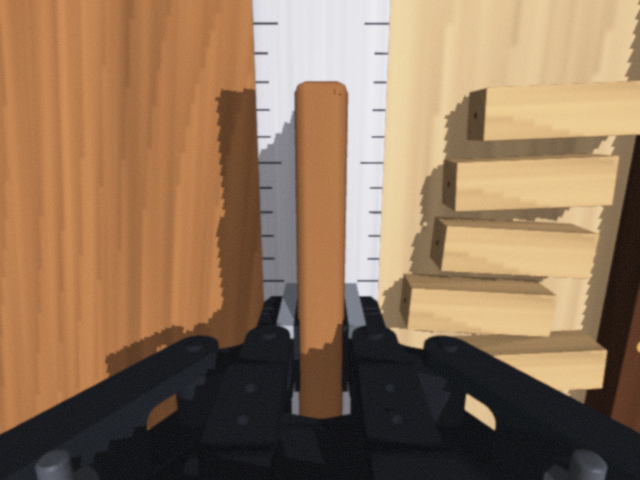

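View pics/top4.png

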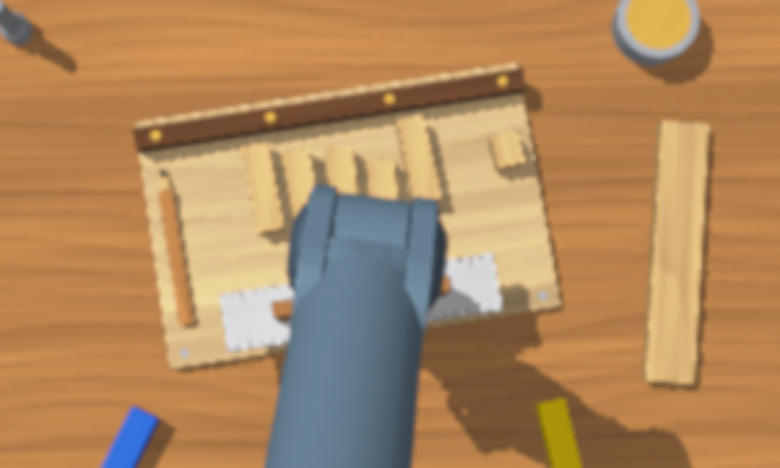

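The wrist view shows the five near ends at (480,112), (450,185), (437,243), (407,297) and about (400,340), all clear of the rule's right edge at x≈385. The fence is at about (630,250). The top view shows the rule level over the front of the board. I'm measuring everything in the wrist view's coordinates.

```bash
cat > fm.py <<'E'
from meas import *
a=np.radians(7.9); F=np.array([625.,-4.2])
def ff(xy,F=F,a=a):
    xy=np.atleast_2d(xy)-F; return np.c_[xy@[np.cos(a),np.sin(a)], xy@[-np.sin(a),np.cos(a)]]
E
python3 - <<'E'
from fm import *
z=np.load('w4.npz'); im,d=z['im'],z['d']; c=(z['K'],z['R'],z['t']); P=pts(c,d); Z=P[:,:,2]
X,Y=P[:,:,0],P[:,:,1]
R=im[:,:,0].astype(int)
ok=(d>0)
for o in comps(ok&(Z>32)&(Z<42)&(R>130)&(X>490),c,37,200): print('blank',*o, ff(o[1][:2]).round(1))
# fence near top edge: dark pixels with X>590
v,u=np.where(ok&(Z>30)&(Z<42)&(R<110)&(X>590)); 
print(len(u), X[v,u].min(),Y[v,u].min(),Y[v,u].max())
if len(u):
    q=toplane(c,np.c_[u,v],36)[:,:2]
    ys=np.round(q[:,1]/4); e=np.array([q[ys==k][np.argmin(q[ys==k][:,0])] for k in np.unique(ys)])
    l=cv2.fitLine(e.astype(np.float32),cv2.DIST_HUBER,0,.01,.01).ravel(); print('fence line',l, np.degrees(np.arctan2(l[1],l[0])), ff(l[2:]))
# rule
S=cv2.cvtColor(im,cv2.COLOR_RGB2HSV)[:,:,1]
m=ok&(Z>65)&(Z<95)&(S<40)
for o in comps(m,c,80,500): print('rule',*o)
v,u=np.where(m&(np.arange(480)[:,None]<250)); print('rule Z', np.median(Z[v,u]))
# plane of rule top
A=np.c_[X[v,u],Y[v,u],np.ones(len(u))]; print(np.linalg.lstsq(A,Z[v,u],rcond=None)[0])
b=ok&(Z>8)&(Z<16)&(R>150); print('board Z',np.median(Z[b]))
E
```

```text
blank [ 561.9  110.8 8342. ] [558.8  62.5  78.   25.1  10. ] [[-56.4  75.2]]
blank [ 535.3  182.9 7977. ] [555.4  26.6  80.5  25.7  10.1] [[-64.7  40.1]]
blank [ 518.3  250.8 7160. ] [556.   -9.6  81.6  26.6   4.7] [[-69.1   4.1]]
blank [ 480.9  310.2 6527. ] [545.  -45.9  80.6  27.7   4.8] [[-85.  -30.3]]
blank [ 558.9  364.7 3653. ] [589.1 -76.5  69.5  29.3  10.4] [[-45.5 -66.7]]
3866 620.6685398506515 -110.76159157560083 10.297583519345936
fence line [ 1.4826798e-01 -9.8894721e-01  6.2390167e+02 -4.5094391e+01] -81.47343 [[ -6.70861491 -40.35532201]]
rule [  320.5   123.1 26096. ] [446.2  25.  118.3  50.2 -82.5]
rule Z 81.16817767088446
[-1.48209753e-02  6.21568561e-04  8.77101249e+01]
board Z 13.373164214440429
```

```bash
python3 -m pendant '[[0.035,0,0,0.018,-0.038,0.01],[0,0,-0.08,0,0,0],[0,0,-0.1,0,0,0],[0,0,-0.07,0,0,0],[0,0,0,0,0,0]]' 1 100
```

```text
time: 6.35
tcp_pos: [466.9, -24.7, 223.3]
orientation: [[0.018, -0.143, 0.99], [0.009, 0.99, 0.143], [-1.0, 0.006, 0.019]]
contact_force: [-1.7, 0.4, -3.0]
gripper_width: 12.9
```

```bash
python3 -m pendant '[[-0.005,0,-0.01,-0.006,0.016,-0.002],[0,0,-0.01,0,0,0],[0,0,0,0,0,0],[0,0,0,0,0,0],[0,0,0,0,0,0]]' 1 100;python3 wr.py w5;python3 - <<'E'
from fm import *
F=np.array([622,-.7])
z=np.load('w5.npz'); im,d=z['im'],z['d']; c=(z['K'],z['R'],z['t']); P=pts(c,d); Z=P[:,:,2]
X,Y=P[:,:,0],P[:,:,1]
R=im[:,:,0].astype(int)
ok=(d>0)
for o in comps(ok&(Z>32)&(Z<42)&(R>130)&(X>490),c,37,200): print('blank',*o, ff(o[1][:2],F).round(1))
S=cv2.cvtColor(im,cv2.COLOR_RGB2HSV)[:,:,1]
m=ok&(Z>17)&(Z<40)&(S<40)&(X<510)
for o in comps(m,c,24,500): print('rule',*o,ff(o[1][:2],F))
v,u=np.where(m&(np.arange(480)[:,None]<250)); print('rule Z', np.median(Z[v,u]))
A=np.c_[X[v,u]-467,Y[v,u],np.ones(len(u))]; print(np.linalg.lstsq(A,Z[v,u],rcond=None)[0])
b=ok&(Z>8)&(Z<16)&(R>150); print('board Z',np.median(Z[b]))
E
```

```text
time: 6.85
tcp_pos: [468.3, -24.4, 221.5]
orientation: [[0.015, -0.143, 0.99], [0.007, 0.99, 0.143], [-1.0, 0.004, 0.016]]
contact_force: [-0.4, -0.4, -2.4]
gripper_width: 12.8
6.85 [468.3 -24.4 221.5] [459.8  42.3 192.2]
blank [  561.9   115.  10823. ] [551.   61.1  62.   25.1  10. ] [[-61.8  71. ]]
blank [  543.    206.8 12327. ] [554.5  26.5  79.1  26.   10.1] [[-63.1  36.2]]
blank [  524.9   291.3 11332. ] [556.3  -9.4  81.4  27.2   4.7] [[-66.3   0.4]]
blank [412.1 339.  369. ] [513.7 -37.1  15.2   7.2  -2.5] [[-112.3  -21.2]]
blank [ 529.4  356.  3164. ] [562.7 -34.   58.2  21.1 -20.9] [[-63.3 -24.8]]
blank [615.6 412.7 464. ] [613.  -60.3  23.3   7.7 -22.2] [[-17.1 -57.8]]
blank [485.7 418.  221. ] [555.3 -71.3  15.2   5.9 -31.7] [[-75.8 -60.8]]
rule [  320.4   123.1 26158. ] [464.5  29.6 121.7  51.9 -81.9] [[-151.84067072   51.65995274]]
rule Z 30.414113884004497
[1.39428684e-02 1.08289189e-02 2.99481786e+01]
board Z 13.330757078018424
```

View pics/w5.png

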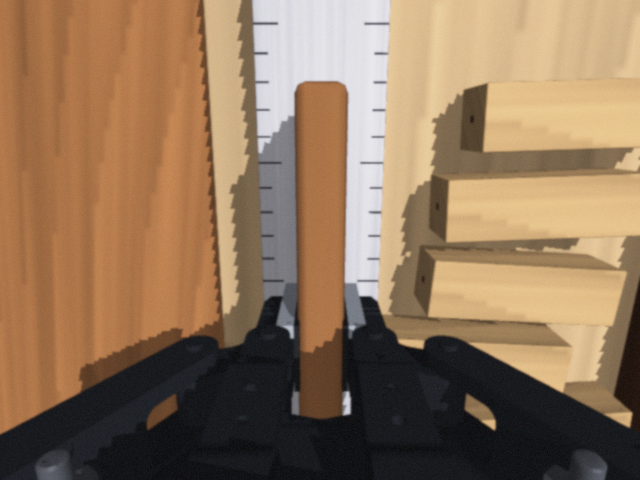

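```bash
python3 -m pendant '[[0,0,-0.015,-0.016,0.03,-0.006],[0,0,-0.01,0,0,0],[0,0,0,0,0,0],[0,0,0,0,0,0],[0,0,0,0,0,0]]' 1 100
```

```text
time: 7.4
tcp_pos: [468.5, -24.3, 216.3]
orientation: [[-0.0, -0.14, 0.99], [-0.002, 0.99, 0.14], [-1.0, -0.002, -0.001]]
contact_force: [-0.8, -0.9, -3.3]
gripper_width: 13.1
```

```bash
python3 -m pendant '[[0.025,0.0035,0,0,0,0],[0.025,0.0035,0,0,0,0],[0.025,0.0035,0,0,0,0],[0.025,0.0035,0,0,0,0],[0.02,0.0028,0,0,0,0]]' 1 100
```

```text
time: 7.9
tcp_pos: [494.2, -20.7, 216.2]
orientation: [[-0.001, -0.14, 0.99], [-0.002, 0.99, 0.14], [-1.0, -0.002, -0.001]]
contact_force: [0.5, 0.4, -2.8]
gripper_width: 12.7
```

```bash
python3 -m pendant '[[0.015,0.0021,0,0,0,0],[0.015,0.0021,0,0,0,0],[0.015,0.0021,0,0,0,0],[0.015,0.0021,0,0,0,0],[0,0,0,0,0,0]]' 1 100; python3 wr.py w6;python3 - <<'E'
from fm import *
F=np.array([622,-.7])
z=np.load('w6.npz'); im,d=z['im'],z['d']; c=(z['K'],z['R'],z['t']); P=pts(c,d); Z=P[:,:,2]
X,Y=P[:,:,0],P[:,:,1]
R=im[:,:,0].astype(int)
ok=(d>0)
for o in comps(ok&(Z>32)&(Z<42)&(R>130)&(X>490),c,37,200): print('blank',*o, ff(o[1][:2],F).round(1))
E
```

```text
time: 8.4
tcp_pos: [507.5, -18.7, 215.9]
orientation: [[-0.002, -0.14, 0.99], [-0.002, 0.99, 0.14], [-1.0, -0.002, -0.002]]
contact_force: [0.3, 0.1, -3.5]
gripper_width: 12.8
8.4 [507.5 -18.7 215.9] [498.7  47.7 186.3]
blank [  506.7   109.7 16758. ] [562.3  62.8  81.2  25.1   9.4] [[-50.4  71.1]]
blank [  493.8   210.5 14203. ] [567.4  27.   80.4  25.8   8.1] [[-50.3  34.9]]
blank [  483.6   290.1 12490. ] [571.8  -4.7  80.3  27.    8.1] [[-50.3   2.9]]
blank [412.5 341.  231. ] [547.4 -31.   11.5   5.7   2.8] [[-78.1 -19.8]]
blank [ 532.8  357.2 3159. ] [596.1 -26.5  55.2  21.8 -20.9] [[-29.2 -22. ]]
```

View pics/w6.png

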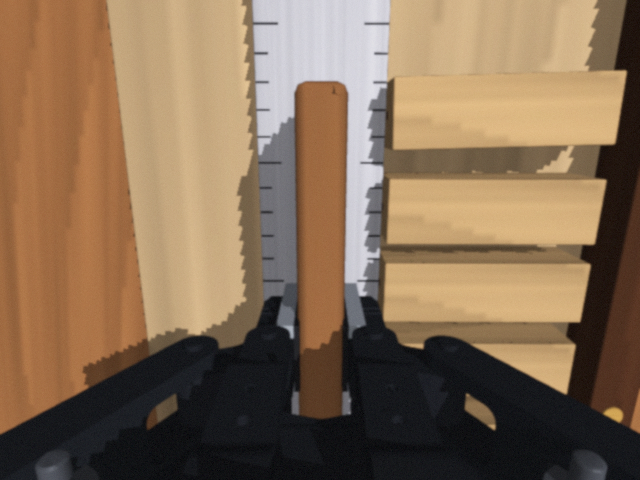

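```bash
python3 -m pendant '[[0.008,0.0011,0,0,0,0],[0.008,0.0011,0,0,0,0],[0.008,0.0011,0,0,0,0],[0.006,0.0008,0,0,0,0],[0.004,0.0005,0,0,0,0]]' 1 100;  python3 -m pendant '[[0.002,0.0003,0,0,0,0],[0.002,0.0003,0,0,0,0],[0.002,0.0003,0,0,0,0],[0,0,0,0,0,0],[0,0,0,0,0,0]]' 1 100
```

```text
time: 8.95
tcp_pos: [513.3, -18.0, 215.5]
orientation: [[-0.006, -0.14, 0.99], [-0.002, 0.99, 0.14], [-1.0, -0.001, -0.006]]
contact_force: [-0.9, 0.4, -1.6]
gripper_width: 13.1
time: 9.45
tcp_pos: [514.6, -17.9, 215.5]
orientation: [[-0.006, -0.14, 0.99], [-0.002, 0.99, 0.14], [-1.0, -0.001, -0.006]]
contact_force: [-0.7, 0.0, -2.2]
gripper_width: 13.1
```

```bash
python3 -m pendant '[[0.003,0.0004,0.004,0,0,0],[0.003,0.0004,0,0,0,0],[0.003,0.0004,0,0,0,0],[0.003,0.0004,0,0,0,0],[0,0,0,0,0,0]]' 1 100; python3 wr.py w7;python3 - <<'E'
from fm import *
z=np.load('w7.npz'); im,d=z['im'],z['d']; c=(z['K'],z['R'],z['t']); P=pts(c,d); Z=P[:,:,2]
X,Y=P[:,:,0],P[:,:,1]
R=im[:,:,0].astype(int)
for o in comps((d>0)&(Z>32)&(Z<42)&(R>130)&(X>490),c,37,200): print('blank',*o)
cv2.imwrite('pics/w7c.png',cv2.resize(im[:440,440:,::-1],None,fx=1.36,fy=1.36))
E
```

```text
time: 9.95
tcp_pos: [517.0, -17.5, 216.2]
orientation: [[-0.006, -0.14, 0.99], [-0.002, 0.99, 0.14], [-1.0, -0.001, -0.006]]
contact_force: [-0.9, 0.1, -3.5]
gripper_width: 12.8
9.95 [517.  -17.5 216.2] [508.1  49.  186.6]
blank [  504.7   112.4 16690. ] [571.3  63.1  80.4  25.1   8. ]
blank [  493.4   210.4 14208. ] [576.1  28.2  80.5  25.8   8.1]
blank [  482.7   290.7 12276. ] [580.5  -3.5  80.4  27.    8.2]
blank [412.3 341.  206. ] [556.  -29.2  11.3   5.8  -3.2]
blank [ 536.1  359.9 2772. ] [607.3 -26.8  48.4  20.6 -20.8]
```

View pics/w7.png

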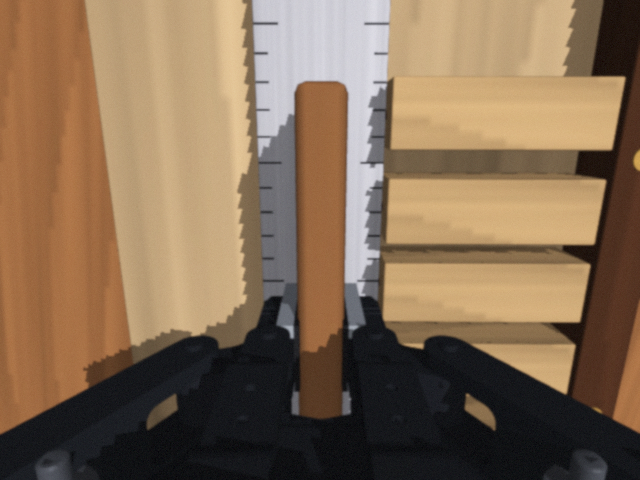

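The blanks are square to the rule (about 8.1°) and their far ends are within a few mm of the fence's foot. From here I'm creeping and watching the force.

```bash
python3 -m pendant '[[0.002,0.0003,0,0,0,0],[0.002,0.0003,0,0,0,0],[0.002,0.0003,0,0,0,0],[0,0,0,0,0,0],[0,0,0,0,0,0]]' 1 100
```

```text
time: 10.5
tcp_pos: [518.2, -17.3, 216.2]
orientation: [[-0.007, -0.14, 0.99], [-0.002, 0.99, 0.14], [-1.0, -0.001, -0.007]]
contact_force: [-0.2, -0.4, -2.1]
gripper_width: 12.8
```

```bash
python3 -m pendant '[[0.002,0.0003,0,0,0,0],[0.002,0.0003,0,0,0,0],[0.002,0.0003,0,0,0,0],[0,0,0,0,0,0],[0,0,0,0,0,0]]' 1 100
```

```text
time: 11.0
tcp_pos: [519.5, -17.1, 216.1]
orientation: [[-0.007, -0.14, 0.99], [-0.002, 0.99, 0.14], [-1.0, -0.001, -0.007]]
contact_force: [-2.1, 0.3, -3.0]
gripper_width: 12.7
```

```bash
python3 -m pendant '[[0.001,0.00014,0,0,0,0],[0.001,0.00014,0,0,0,0],[0.001,0.00014,0,0,0,0],[0,0,0,0,0,0],[0,0,0,0,0,0]]' 1 100
```

```text
time: 11.5
tcp_pos: [520.0, -17.1, 216.2]
orientation: [[-0.007, -0.139, 0.99], [-0.002, 0.99, 0.139], [-1.0, -0.001, -0.007]]
contact_force: [-0.4, -0.5, -2.9]
gripper_width: 12.7
```

```bash
python3 -m pendant '[[0.001,0.00014,0,0,0,0],[0.001,0.00014,0,0,0,0],[0.001,0.00014,0,0,0,0],[0,0,0,0,0,0],[0,0,0,0,0,0]]' 1 100
```

```text
time: 12.0
tcp_pos: [520.3, -17.1, 216.0]
orientation: [[-0.008, -0.139, 0.99], [-0.002, 0.99, 0.139], [-1.0, -0.0, -0.008]]
contact_force: [-1.2, 0.0, -2.8]
gripper_width: 13.4
```

```bash
python3 -m pendant '[[0.002,0.0003,0,0,0,0],[0.002,0.0003,0,0,0,0],[0.002,0.0003,0,0,0,0],[0,0,0,0,0,0],[0,0,0,0,0,0]]' 1 100
```

```text
time: 12.5
tcp_pos: [520.8, -17.0, 215.7]
orientation: [[-0.011, -0.139, 0.99], [-0.002, 0.99, 0.139], [-1.0, -0.0, -0.011]]
contact_force: [-2.1, -1.1, -2.2]
gripper_width: 13.0
```

```bash
python3 -m pendant '[[0.002,0.0003,0,0,0,0],[0.002,0.0003,0,0,0,0],[0.002,0.0003,0,0,0,0],[0,0,0,0,0,0],[0,0,0,0,0,0]]' 1 100
```

```text
time: 13.0
tcp_pos: [521.3, -17.0, 215.7]
orientation: [[-0.014, -0.14, 0.99], [-0.001, 0.99, 0.14], [-1.0, 0.0, -0.014]]
contact_force: [-3.1, 0.5, -0.2]
gripper_width: 12.9
```

```bash
python3 -m pendant '[[0.002,0.0003,0.002,0,-0.006,0],[0.002,0.0003,0.002,0,-0.006,0],[0.002,0.0003,0,0,-0.006,0],[0.002,0.0003,0,0,-0.006,0],[0.002,0.0003,0,0,-0.006,0]]' 1 100
```

```text
time: 13.5
tcp_pos: [520.3, -17.1, 215.4]
orientation: [[-0.008, -0.14, 0.99], [-0.001, 0.99, 0.14], [-1.0, 0.0, -0.008]]
contact_force: [-6.3, 0.6, 1.8]
gripper_width: 12.8
```

Contact is made: Fx is about -6 N, but the rule also presses about 5 N on the board. I'm backing off, levelling and raising it 1 mm, then pressing again.

```bash
python3 -m pendant '[[-0.01,-0.0014,0.006,0,-0.014,0],[0,0,0,0,0,0],[0,0,0,0,0,0],[0,0,0,0,0,0],[0,0,0,0,0,0]]' 1 100
```

```text
time: 14.0
tcp_pos: [518.5, -17.4, 216.7]
orientation: [[0.001, -0.139, 0.99], [-0.001, 0.99, 0.139], [-1.0, -0.001, 0.001]]
contact_force: [-2.3, 0.3, -2.3]
gripper_width: 12.6
```

```bash
python3 -m pendant '[[0.003,0.0004,0,0,-0.003,0],[0.003,0.0004,0.001,0,-0.003,0],[0.003,0.0004,0.001,0,-0.003,0],[0.003,0.0004,0.001,0,-0.003,0],[0.003,0.0004,0.001,0,-0.003,0]]' 1 100
```

```text
time: 14.5
tcp_pos: [518.8, -17.5, 216.2]
orientation: [[-0.0, -0.139, 0.99], [-0.001, 0.99, 0.139], [-1.0, -0.001, -0.0]]
contact_force: [-4.8, -1.0, -1.5]
gripper_width: 12.7
```

```bash
python3 -m pendant '[[0.005,0.0007,0.002,0,-0.004,0],[0.005,0.0007,0.002,0,-0.004,0],[0.005,0.0007,0.002,0,-0.004,0],[0.005,0.0007,0.002,0,-0.004,0],[0.005,0.0007,0.002,0,-0.004,0]]' 1 100
```

```text
time: 15.0
tcp_pos: [519.6, -17.5, 216.3]
orientation: [[-0.004, -0.139, 0.99], [-0.0, 0.99, 0.139], [-1.0, 0.0, -0.004]]
contact_force: [-5.1, -1.0, -0.7]
gripper_width: 12.8
```

```bash
python3 -m pendant '[[0.007,0.001,0.003,0,-0.008,0],[0.007,0.001,0.003,0,-0.008,0],[0.007,0.001,0.003,0,-0.008,0],[0.007,0.001,0.003,0,-0.008,0],[0.007,0.001,0.003,0,-0.008,0]]' 1 100
```

```text
time: 15.5
tcp_pos: [519.9, -17.6, 216.2]
orientation: [[-0.006, -0.139, 0.99], [0.0, 0.99, 0.139], [-1.0, 0.001, -0.006]]
contact_force: [-6.5, -1.4, -1.4]
gripper_width: 12.9
```

```bash
python3 -m pendant '[[0.01,0.0014,0.003,0,-0.012,0],[0.01,0.0014,0.003,0,-0.012,0],[0.01,0.0014,0.003,0,-0.012,0],[0.01,0.0014,0.003,0,-0.012,0],[0.01,0.0014,0.003,0,-0.012,0]]' 1 100
```

```text
time: 16.0
tcp_pos: [520.3, -17.7, 215.7]
orientation: [[-0.007, -0.139, 0.99], [0.001, 0.99, 0.139], [-1.0, 0.002, -0.007]]
contact_force: [-8.8, -1.5, 2.3]
gripper_width: 12.8
```

```bash
python3 -m pendant '[[0.011,0.0016,0.008,0,-0.015,0],[0.011,0.0016,0.008,0,-0.015,0],[0.011,0.0016,0.008,0,-0.015,0],[0.011,0.0016,0.008,0,-0.015,0],[0.011,0.0016,0.008,0,-0.015,0]]' 1 100
```

```text
time: 16.5
tcp_pos: [519.6, -17.6, 216.2]
orientation: [[-0.004, -0.139, 0.99], [-0.0, 0.99, 0.139], [-1.0, 0.0, -0.004]]
contact_force: [-6.5, -1.1, -5.0]
gripper_width: 13.0
```

```bash
python3 -m pendant '[[0.014,0.002,0.005,0,-0.018,0],[0.014,0.002,0.005,0,-0.018,0],[0.014,0.002,0.005,0,-0.018,0],[0.014,0.002,0.005,0,-0.018,0],[0.014,0.002,0.005,0,-0.018,0]]' 1 100
```

```text
time: 17.0
tcp_pos: [519.7, -17.5, 215.4]
orientation: [[-0.004, -0.139, 0.99], [0.001, 0.99, 0.139], [-1.0, 0.001, -0.004]]
contact_force: [-9.5, 0.5, 2.6]
gripper_width: 12.7
```

```bash
python3 -m pendant '[[0.017,0.0024,0.006,0,-0.02,0],[0.017,0.0024,0.006,0,-0.02,0],[0.017,0.0024,0.006,0,-0.02,0],[0.017,0.0024,0.006,0,-0.02,0],[0.017,0.0024,0.006,0,-0.02,0]]' 1 100
```

```text
time: 17.5
tcp_pos: [520.4, -17.8, 215.4]
orientation: [[-0.008, -0.14, 0.99], [0.002, 0.99, 0.14], [-1.0, 0.003, -0.007]]
contact_force: [-10.9, 0.3, 4.0]
gripper_width: 12.7
```

```bash
python3 -m pendant '[[0.02,0.0028,0.008,0,-0.024,0],[0.02,0.0028,0.008,0,-0.024,0],[0.02,0.0028,0.008,0,-0.024,0],[0.02,0.0028,0.008,0,-0.024,0],[0.02,0.0028,0.008,0,-0.024,0]]' 1 100
```

```text
time: 18.0
tcp_pos: [520.9, -17.9, 215.5]
orientation: [[-0.01, -0.14, 0.99], [0.003, 0.99, 0.14], [-1.0, 0.004, -0.01]]
contact_force: [-12.1, -0.1, 3.4]
gripper_width: 12.6
```

```bash
python3 -m pendant '[[0.022,0.0031,0.009,0,-0.026,0],[0.022,0.0031,0.009,0,-0.026,0],[0.022,0.0031,0.009,0,-0.026,0],[0.022,0.0031,0.009,0,-0.026,0],[0.022,0.0031,0.009,0,-0.026,0]]' 1 100
```

```text
time: 18.5
tcp_pos: [521.6, -17.9, 215.6]
orientation: [[-0.014, -0.141, 0.99], [0.003, 0.99, 0.141], [-1.0, 0.005, -0.013]]
contact_force: [-12.4, -0.5, 3.0]
gripper_width: 13.1
```

```bash
python3 -m pendant '[[0.023,0.0032,0.009,0,-0.03,0],[0.023,0.0032,0.009,0,-0.03,0],[0.023,0.0032,0.009,0,-0.03,0],[0.023,0.0032,0.009,0,-0.03,0],[0.023,0.0032,0.009,0,-0.03,0]]' 1 100
```

```text
time: 19.0
tcp_pos: [521.5, -18.1, 215.6]
orientation: [[-0.013, -0.141, 0.99], [0.005, 0.99, 0.141], [-1.0, 0.006, -0.013]]
contact_force: [-12.8, -0.6, 4.6]
gripper_width: 13.0
```

```bash
python3 -m pendant '[[0.024,0.0034,0.01,0,-0.03,0],[0.024,0.0034,0.01,0,-0.03,0],[0.024,0.0034,0.01,0,-0.03,0],[0.024,0.0034,0.01,0,-0.03,0],[0.024,0.0034,0.01,0,-0.03,0]]' 1 100
```

```text
time: 19.5
tcp_pos: [521.7, -18.2, 215.6]
orientation: [[-0.014, -0.141, 0.99], [0.005, 0.99, 0.141], [-1.0, 0.007, -0.013]]
contact_force: [-14.3, 0.5, 4.0]
gripper_width: 13.0
```

```bash
python3 -m pendant '[[0.024,0.0034,0.01,0,-0.03,0],[0.024,0.0034,0.01,0,-0.03,0],[0.024,0.0034,0.01,0,-0.03,0],[0.024,0.0034,0.01,0,-0.03,0],[0.024,0.0034,0.01,0,-0.03,0]]' 1 100; python3 wr.py w8;  python3 - <<'E'
from meas import *
z=np.load('w8.npz'); im,d=z['im'],z['d']; c=(z['K'],z['R'],z['t']); P=pts(c,d); Z=P[:,:,2]
X,Y=P[:,:,0],P[:,:,1]
R=im[:,:,0].astype(int)
for o in comps((d>0)&(Z>32)&(Z<42)&(R>130)&(X>490),c,37,200): print('blank',*o)
print(manip.read_state()['contact_force'])
E
```

```text
time: 20.0
tcp_pos: [521.8, -18.3, 215.7]
orientation: [[-0.015, -0.142, 0.99], [0.005, 0.99, 0.142], [-1.0, 0.007, -0.014]]
contact_force: [-13.5, 0.7, 3.5]
gripper_width: 12.8
20.0 [521.8 -18.3 215.7] [512.5  48.3 186.7]
blank [  505.2   112.8 16817. ] [573.8  63.5  81.5  25.    7.7]
blank [633.7 160.4 277. ] [624.   54.3   9.2   4.6 -70.7]
blank [  493.8   211.2 14395. ] [579.   28.7  80.6  25.9   7.8]
blank [  483.4   292.3 12352. ] [583.4  -3.2  80.5  27.3   8. ]
blank [ 538.3  361.7 2622. ] [610.7 -26.2  47.   19.9 -20.5]
[-12.98458817  -1.25976151   3.82399691]
```

View pics/w8.png

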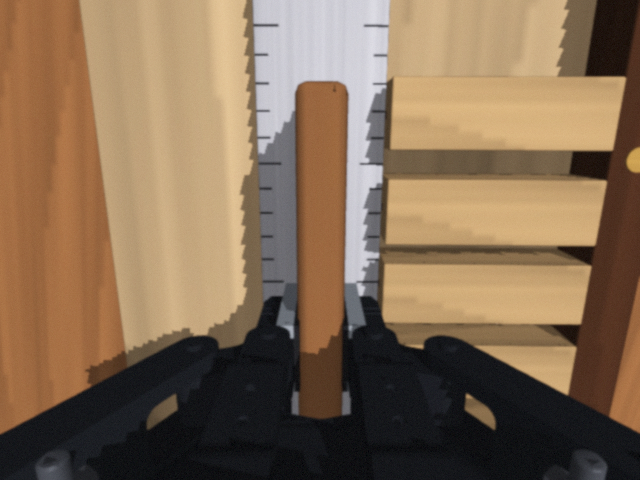

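The row is tight: the visible blanks at (505,112), (494,211) and (483,292) have yaws of 7.7 to 8.0° and the push has held 13 to 14 N for about a second. Before backing off I'm checking the outer blanks from the top camera.

Run:
```python
from meas import *
im,d=manip.capture('top');c=cam('top'); P=pts(c,d); Z=P[:,:,2];X,Y=P[:,:,0],P[:,:,1]
cv2.imwrite('pics/top8.png',cv2.resize(im[170:300,220:410,::-1],None,fx=4,fy=4,interpolation=cv2.INTER_CUBIC)); np.savez('top8.npz',im=im,d=d)
reg=(X>520)&(X<680)&(abs(Y)<230)
for o in comps(reg&(Z>29)&(Z<45)&(im[:,:,0]>150),c,37,60): print(*o)
for o in comps(reg&(Z>29)&(Z<45)&(im[:,:,0]<150),c,36,100): print('f',*o)
print(manip.read_state()['contact_force'])
```

```text
[341.8 181.6  79. ] [656.7 -89.3 168.8   2.8 -82.1]
[343.1 205.  145. ] [596.9 -85.6  81.7  24.8  12.3]
[280.2 215.4 343. ] [576.7  60.2  80.8  24.9   7.7]
[374.9 206.7 141. ] [ 594.2 -162.6   30.8   26.    11.8]
f [347.7 185.  467. ] [646.7 -94.8 173.7  19.7 -81.7]
f [262.1 198.4 439. ] [620.   98.4 154.7  19.4 -82.5]
[-13.11930079  -0.08870959   3.43221912]
```

View pics/top8.png

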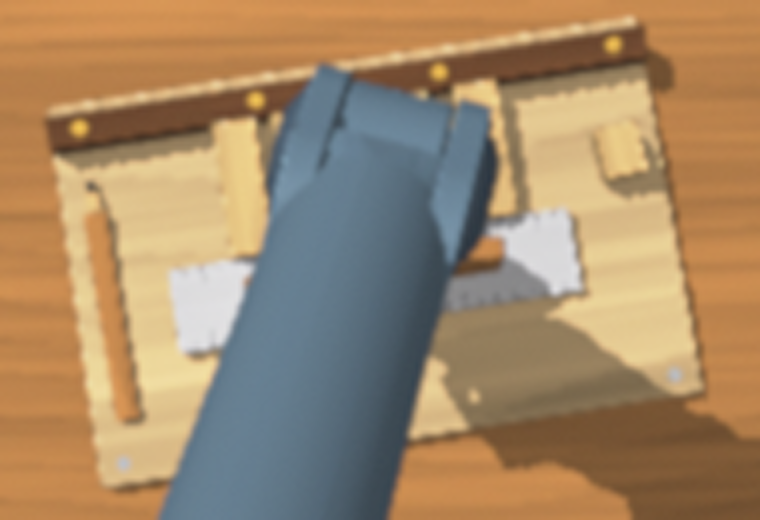

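Both outer blanks sit at the same distance from the fence's centre line (-48.2 mm each), so the row is parallel and tight. I'm backing off straight, then lifting.

```bash
python3 -m pendant '[[-0.02,-0.0028,0,0,0,0],[-0.025,-0.0035,0,0,0,0],[-0.03,-0.0042,0,0,0,0],[-0.03,-0.0042,0.02,0,0,0],[0,0,0.02,0,-0.01,0]]' 1 100; python3 -m pendant '[[0,0,0.1,0,0,0],[0,0,0.15,0,0,0],[0,0,0.15,0,0,0],[0,0,0.05,0,0,0],[0,0,0,0,0,0]]' 1 100; python3 wr.py w9;  python3 - <<'E'
from fm import *
F=np.array([622,-.7])
z=np.load('w9.npz'); im,d=z['im'],z['d']; c=(z['K'],z['R'],z['t']); P=pts(c,d); Z=P[:,:,2]
X,Y=P[:,:,0],P[:,:,1]
R=im[:,:,0].astype(int)
for o in comps((d>0)&(Z>30)&(Z<44)&(R>130)&(X>490),c,37,200): print('blank',*o,ff(o[1][:2],F))
E
```

```text
time: 20.6
tcp_pos: [504.9, -20.7, 226.3]
orientation: [[0.008, -0.142, 0.99], [0.004, 0.99, 0.142], [-1.0, 0.003, 0.009]]
contact_force: [-0.3, -0.5, -2.9]
gripper_width: 12.7
time: 21.1
tcp_pos: [505.6, -20.5, 321.4]
orientation: [[0.016, -0.141, 0.99], [0.006, 0.99, 0.141], [-1.0, 0.004, 0.016]]
contact_force: [0.0, -0.2, -3.2]
gripper_width: 13.0
21.1 [505.6 -20.5 321.4] [497.2  46.2 292.1]
blank [ 446.   119.9 5250. ] [576.9  63.9  75.5  24.8   8.1] [[-35.79305912  70.18566035]]
blank [519.6 146.3 212. ] [625.9  55.2  10.    9.4 -74.9] [[11.54613703 54.83344527]]
blank [ 441.6  177.6 4742. ] [581.7  28.9  75.4  25.4   8. ] [[-35.84917281  34.85809532]]
blank [ 437.1  227.4 4533. ] [586.2  -3.2  75.4  26.4   7.9] [[-35.80385015   2.44424109]]
blank [ 433.3  276.5 4171. ] [590.9 -36.7  75.8  28.    7.1] [[-35.75284796 -31.38381529]]
blank [ 434.8  327.2 2595. ] [598.3 -76.6  71.8  27.2   7.5] [[-33.90711532 -71.92223252]]
```

View pics/w9.png

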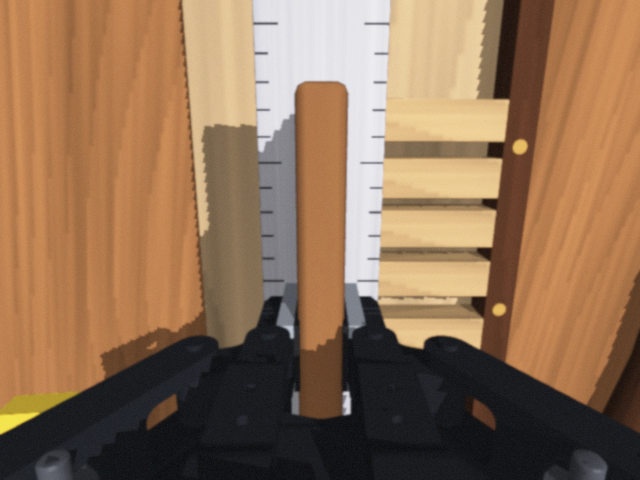

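All five far ends meet the fence line, from (508,115) down to (483,335), in one straight row. I'm carrying the straightedge back to its free spot on the bench.

```bash
python3 -m pendant '[[0,0.17,0,0,0,0.29],[-0.01,0.17,0,0,0,0.29],[-0.01,0.17,0,0,0,0.29],[-0.01,0.17,0,0,0,0.29],[-0.01,0.17,0,0,0,0.29]]' 1 100;python3 -m pendant '[[-0.01,0.17,0,0,0,0.29],[-0.01,0.17,0,0,0,0.29],[-0.01,0.17,0,0,0,0.29],[-0.01,0.17,0,0,0,0.29],[0,0.06,0,0,0,0.2]]' 1 100
```

```text
time: 21.65
tcp_pos: [494.0, 146.7, 313.5]
orientation: [[0.002, -0.77, 0.639], [0.006, 0.639, 0.77], [-1.0, 0.002, 0.006]]
contact_force: [0.3, 0.8, -2.0]
gripper_width: 12.9
time: 22.15
tcp_pos: [479.8, 303.9, 302.3]
orientation: [[-0.014, -1.0, -0.019], [-0.003, -0.019, 1.0], [-1.0, 0.014, -0.002]]
contact_force: [0.0, -0.1, -2.8]
gripper_width: 13.0
```

```bash
python3 -m pendant '[[0.05,0.015,0,0.012,-0.032,0],[0,0,-0.1,0,0,0],[0,0,-0.15,0,0,0],[0,0,-0.1,0,0,0],[0,0,-0.03,0,0,0]]' 1 100
```

```text
time: 22.65
tcp_pos: [491.3, 306.4, 217.7]
orientation: [[0.002, -1.0, -0.012], [0.001, -0.012, 1.0], [-1.0, -0.002, 0.001]]
contact_force: [-0.2, -0.5, -2.5]
gripper_width: 12.9
```

```bash
python3 -m pendant '[[0,0,-0.02,0,0,0],[0,0,-0.02,0,0,0],[0,0,-0.01,0,0,0],[0,0,0,0,0,0],[0,0,0,0,0,0]]' 1 100; python3 -m pendant '[[0,0,-0.008,0,0,0],[0,0,-0.008,0,0,0],[0,0,-0.006,0,0,0],[0,0,0,0,0,0],[0,0,0,0,0,0]]' 1 100
```

```text
time: 23.15
tcp_pos: [493.5, 303.6, 207.0]
orientation: [[0.003, -1.0, -0.004], [-0.0, -0.004, 1.0], [-1.0, -0.003, -0.0]]
contact_force: [0.6, -0.5, -3.3]
gripper_width: 12.8
time: 23.65
tcp_pos: [494.2, 304.6, 204.3]
orientation: [[0.007, -1.0, -0.005], [0.003, -0.005, 1.0], [-1.0, -0.007, 0.003]]
contact_force: [-1.0, 0.9, -3.7]
gripper_width: 13.1
```

```bash
python3 -m pendant '[[0,0,-0.006,0,0,0],[0,0,-0.004,0,0,0],[0,0,0,0,0,0],[0,0,0,0,0,0],[0,0,0,0,0,0]]' 1 100
```

```text
time: 24.15
tcp_pos: [494.4, 304.9, 203.1]
orientation: [[0.006, -1.0, -0.005], [0.003, -0.005, 1.0], [-1.0, -0.006, 0.003]]
contact_force: [0.1, -0.6, -2.9]
gripper_width: 13.1
```

```bash
python3 -m pendant '[[0,0,-0.005,0,0,0],[0,0,-0.004,0,0,0],[0,0,0,0,0,0],[0,0,0,0,0,0],[0,0,0,0,0,0]]' 1 100
```

```text
time: 24.65
tcp_pos: [494.7, 304.9, 203.1]
orientation: [[0.006, -1.0, -0.005], [0.003, -0.005, 1.0], [-1.0, -0.006, 0.003]]
contact_force: [-0.9, -0.6, 0.2]
gripper_width: 12.8
```

The rule is down (Fz has risen by 3 N). I'm releasing it and rising straight up.

```bash
python3 -m pendant '[[0,0,0,0,0,0],[0,0,0,0,0,0],[0,0,0,0,0,0],[0,0,0,0,0,0],[0,0,0,0,0,0]]' -1 20; python3 -m pendant '[[0,0,0.05,0,0,0],[0,0,0.1,0,0,0],[0,0,0.2,0,0,0],[0,0,0.2,0,0,0],[0,0,0.2,0,0,0]]' -1;  python3 -m pendant '[[-0.1,0.05,0.05,0,0,0],[-0.15,0.1,0,0,0,0],[-0.15,0.15,0,0,0,0],[-0.1,0.1,0,0,0,0],[0,0,0,0,0,0]]' -1; python3 wr.py w10;  python3 - <<'E'
from fm import *
z=np.load('w10.npz'); im,d=z['im'],z['d']; c=(z['K'],z['R'],z['t']); P=pts(c,d); Z=P[:,:,2];X,Y=P[:,:,0],P[:,:,1]
for o in comps((Y>230)&(Y<380)&(X>350)&(X<650)&(d>0)&(im.min(2)>150)&(Z<30),c,10,200): print('rule',*o)
v,u=np.where((Y>230)&(Y<380)&(X>350)&(X<650)&(d>0)&(im.min(2)>150)&(Z<30))
print(np.median(Z[v,u]), np.linalg.lstsq(np.c_[X[v,u]-490,Y[v,u]-305,np.ones(len(u))],Z[v,u],rcond=None)[0].round(4))
im,d=manip.capture('top');c=cam('top'); P=pts(c,d); Z=P[:,:,2];X,Y=P[:,:,0],P[:,:,1]
cv2.imwrite('pics/top10.png',im[:,:,::-1]);cv2.imwrite('pics/top10c.png',cv2.resize(im[170:300,220:410,::-1],None,fx=4,fy=4,interpolation=cv2.INTER_CUBIC))
reg=(X>480)&(X<680)&(abs(Y)<230)
Ft=np.array([634.1,-2.9])
for o in comps(reg&(Z>29)&(Z<45)&(im[:,:,0]>150),c,37,60): print(*o,ff(o[1][:2],Ft).round(1))
for o in comps(reg&(Z>29)&(Z<45)&(im[:,:,0]<150),c,36,100): print('f',*o)
E
```

```text
time: 25.15
tcp_pos: [495.9, 305.7, 203.7]
orientation: [[0.01, -1.0, -0.005], [0.006, -0.005, 1.0], [-1.0, -0.01, 0.006]]
contact_force: [0.2, 0.9, 0.2]
gripper_width: 83.2
time: 25.65
tcp_pos: [492.3, 303.4, 353.3]
orientation: [[-0.002, -1.0, -0.005], [-0.004, -0.005, 1.0], [-1.0, 0.002, -0.004]]
contact_force: [0.6, 0.7, -0.3]
gripper_width: 85.5
time: 26.15
tcp_pos: [393.5, 384.2, 379.1]
orientation: [[0.017, -1.0, 0.003], [0.013, 0.004, 1.0], [-1.0, -0.017, 0.013]]
contact_force: [0.5, 0.8, -0.1]
gripper_width: 85.4
26.15 [393.5 384.2 379.1] [328.8 386.3 348.4]
rule [ 238.3  274.8 6999. ] [4.939e+02 3.076e+02 2.413e+02 5.100e+01 3.000e-01]
11.368097972660024 [ 1.50000e-03 -1.38000e-02  1.14597e+01]
[341.1 206.5 358. ] [595.9 -82.7  81.5  25.4   7.7] [[-48.8 -73.8]]
[323.7 209.4 363. ] [590.5 -41.7  81.9  25.1   7.8] [[-48.5 -32.4]]
[309.1 211.7 358. ] [585.8  -7.2  80.9  24.8   8.1] [[-48.4   2.4]]
[295.4 213.9 358. ] [581.2  25.1  80.5  24.8   8. ] [[-48.5  35. ]]
[280.6 216.1 363. ] [576.5  60.1  81.2  25.2   7.8] [[-48.4  70.3]]
[374.8 206.8 144. ] [ 594.1 -162.3   30.9   26.5   11.8] [[ -61.5 -152.4]]
f [ 306.7  191.4 1087. ] [634.2  -2.9 359.4  20.3 -82.1]
```

View pics/top10.png

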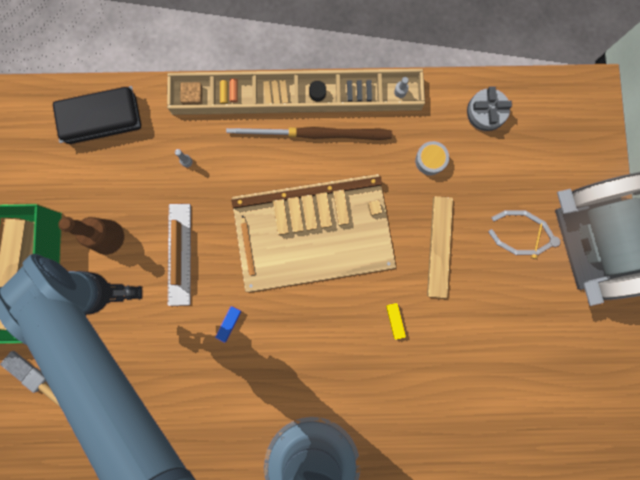

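View pics/top10c.png

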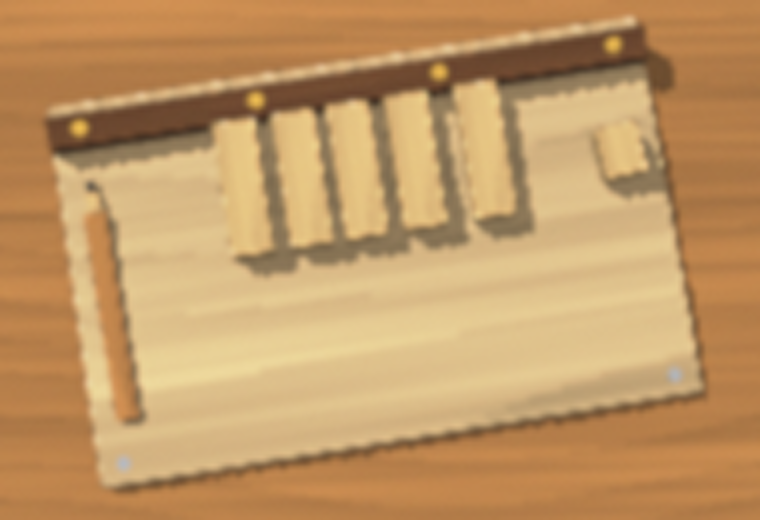

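In the final view all five blanks stand in line at the fence, from (281,216) to (341,206). The rule lies flat on the bench at (179,255), and the other things look unmoved. I'm handing in.

```bash
python3 -m pendant '[[0,0,0,0,0,0],[0,0,0,0,0,0],[0,0,0,0,0,0],[0,0,0,0,0,0],[0,0,0,0,0,0]]' -1; python3 -c "
from bench import manip; print(manip.finish_job())"
```

```text
time: 26.75
tcp_pos: [402.2, 375.1, 378.8]
orientation: [[0.021, -1.0, 0.021], [0.008, 0.022, 1.0], [-1.0, -0.021, 0.008]]
contact_force: [-0.3, -0.5, 0.5]
gripper_width: 85.6
the job is handed in; nothing more can be done
None
```

I gripped the straightedge by its hand grip, set it in front of the row, slid all five blanks to the fence with its edge and leaned on them. I then laid it back flat on the bench where it had been. The job was handed in at 26.75 s of the 72 s allowed.

**Blanks:** The last top view puts all five at the same distance from the fence's centre line (-48.4 to -48.8 mm). Their yaws are 7.7 to 8.1°, against 7.9° for the fence.

**Straightedge:** It lies off the board at about (494, 308). The wrist depth gives its top at about 11 mm above the bench for a 10 mm bar. The gripper is open and clear of everything.

**Bystanders:** The offcut measures within about 0.5 mm of where it started. I checked the others only by eye in the top view, and none looked moved.

**Limits and disagreements:**
- **Force on the fence:** I only inferred it. The wrist read 12 to 14.3 N for about 2 s, including roughly 7 N of downward pressure on the board. After friction I estimate 10 to 12 N on the fence.
- **Blank positions:** The top view puts all the blanks about 1.5 mm nearer the fence than tight contact allows (-50 mm expected). I put that down to pixel size, because it is the same for all five.
- **Camera offset:** The top and wrist cameras differ by about 3 to 4 mm sideways. I moved by the wrist camera near the work.
- **Wrist views of the row:** One fitted yaw came out at 7.1° and one blank about 2 mm off. Both blanks were partly hidden there, and the later top view did not show either.

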